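# Dock the reagent board

## Task

Push the blue reagent board along its rails with the fingertips until it drops into the locating notches and lies flush with the side fences, its three bottles still standing in it. Then press the green load button all the way down with a fingertip, let it come up again and move clear. Only push: do not pick up or tip the board or the bottles, and leave the other things on the worktop where they are.

Things in the scene. Friction and masses are not known exactly. Their poses are not given: they have to be found in the camera images.
- dock: fixed dock, white base 120 mm wide, x from -0.140 to +0.125 in its frame; origin on the worktop on the middle line. +x: the way the board slides home (about to the robot's right), z up. Steel rails (tops 18 mm up, notches 8 mm deep, 22 mm long) lie between aluminium fences (94 mm apart inside, tops 32 mm up); red marks on them show the home board's ends. Grey end block 33 mm high at x 0.103 to 0.125
- dock_seat (a point): point of the dock where the board's origin comes when the board has dropped home in the notches: dock frame (0.020, 0, 0.010); lengthwise play there is about 3 mm either way. The notches stop the board
- board: loose blue board 150 (its x) x 90 x 12 mm on four feet 10 mm high, about 0.45 kg, three bottles in its pockets. Origin: under its middle, at the bottom of the feet; x along the dock's +x, z up. Sliding (a few newtons), the origin is 18 mm above the worktop and the board's top 40 mm, 8 mm proud of the fences; home, the origin is 10 mm up and the top is flush with the fences, 32 mm
- board_push (a point): centre of the board's rear face: board x = -0.075, y = 0, 31 mm above its origin. The face looks to the dock's -x; in the middle it is an upright push plate 60 mm wide, from 10 to 52 mm above the board's origin. Push it towards the dock's +x. Behind it, between the fences and above the rails, is free space
- load_key (a joint): travel (m) of the green load button, 0 = up, 0.006 = fully down. Springs back; about 4 N to push it fully down
- load_key_top (a point): centre of the top of the green button: a disc 30 mm across in a black housing on a grey pedestal 56 mm square and 35 mm high that stands on the worktop at the front left. Press it straight down. The top is 57 mm above the worktop, 10 mm above its housing (46 mm across)
- bottle_black: loose black reagent bottle, 31 mm diameter, 61 mm high, standing in a pocket of the board on the middle line; rides along, not to be handled. Origin: centre of its underside, 16 mm above the board's origin
- bottle_amber: loose amber, orange-capped reagent bottle, 31 mm diameter, 61 mm high, standing in a pocket of the board on the middle line; rides along, not to be handled. Origin: centre of its underside, 16 mm above the board's origin
- bottle_white: loose white reagent bottle, 27 mm diameter, 51 mm high, standing in a pocket of the board on the middle line; rides along, not to be handled. Origin: centre of its underside, 16 mm above the board's origin
- sample_cup: white sample cup with a red screw lid, 50 mm diameter, 64 mm high, standing on the worktop at the back left; bystander. Origin: centre of its underside
- dropper: amber dropper bottle with black rubber teat, 33 mm diameter, 102 mm high, standing alone on the worktop at the back left (another stands farther back); bystander. Origin: centre of its underside
- tape_ring: roll of beige tape lying flat on the worktop behind the dock, 96 mm diameter, 25 mm high; bystander. Origin: centre of its underside
- tube_rack: fixed white wire tube rack, empty, 41 mm (x) x 152 mm (y) x 66 mm high, standing between the button and the dropper, left of the dock; an obstacle only. Origin: centre of its underside

How it is judged:
By the outcome, as a careful person would: the job done as asked, in the order asked, and still so for the second after the job is handed in, with the robot touching nothing.
It also fails if it takes over 45 s, if anything falls off the work surface, if the arm or the gripper's body presses on something with over 40 N, if the wrist force passes 120 N, or if a joint passes its speed limit or range.

## Robot

A 6-joint arm with a two-finger parallel gripper is mounted at the origin on a cart in front of the work surface, level with it; the furniture and walls round the work are solid. World frame = base frame: x ahead of the robot, y to its left, z up, the work surface at z = 0. Lengths are in m, angles in rad, forces in N, time in s.
With the tool pointing down it reaches from about 0.375 to 0.975 m from the base axis. Payload 3.8 kg.
Tool frame: the origin (TCP) lies on the centre line of the jaws, within the pads' length; the fingertips stand 25 mm ahead of it and the grasp point (between the pads) lies 6 mm ahead of it; z points along the fingers, y is the line along which they close (so a half turn about z gives the same grasp; the last joint's range is limited). The gripper opens to 85 mm and grips with 20 to 120 N. Pads are 22 mm wide; open, the fingers measure 114 mm over their backs; the gripper's body (76 mm by 85 mm) begins 54 mm behind the grasp point. The pads swing forward as they close: fully open they stand 13 mm farther back than shut.
Start: joints at [1.194, 0.264, 1.604, -0, 1.274, -0.037], TCP at [0.225, 0.636, 0.256] pointing down, gripper open.
Joint ranges: [-2.63, 2.63], [-0.94, 2.18], [0.31, 2.57], [-1.31, 4.45], [0, 2.66], [-2.55, 2.55]. Speed limits (rad/s): [2.57, 2.57, 3.14, 3.14, 3.14, 3.14].

## Interface

Orientations are given as a rotation vector (axis times angle).
In Python, from workcell import bot gives the robot as it stands. The module is installed in compiled form; this text tells all that it offers.
- The arm moves only by the tool play_rows, never from a script. Its argument "commands" is a list that holds one entry, the list of rows, each a list of 7 numbers: the shift along the tool's x, y, z as a fraction of full scale, then the turn, a rotation vector about the tool's x, y, z as a fraction of full scale, then the closure, from -1 (fully open) to 1 (shut). A call has 1 to 8 rows; each row is the pose to reach, as a shift and turn from the pose commanded when the call began, along the tool's axes at that moment, turning the shorter way round; what a row does not reach only later rows make up. Full scale, the value 1, is 60 cm for a shift and 180 degrees for a turn. A row lasts 1/10 s, in which the tool goes at most 50 mm and 8.59 degrees, less where a joint would pass 70% of its speed; a pose out of reach is approached as far as the arm can. A call with a number of a shift or a turn outside -1 to 1 is refused whole. A call with a gripper value outside its range is refused whole. The fingers move at their own pace and stop on an object; "force" is the grip in N (left out, the last holds). Time passes only in rows, so rows that repeat a pose let the fingers close. It gives the time, the measured TCP pose, the force, the opening and the grip force at its end, in the units of the state.
- bot.read_state(): the state, without advancing time (a new reading comes with each control period).
- bot.read_camera(name): name is "side" or "top"; returns the picture (400x640x3 uint8, blue, green, red); there is no depth.
- bot.camera_params(name): a dict with "fov_y" (degrees; the focal length in pixels is half the picture's height over the tangent of half this angle, whatever the lens; pixels are square), "cx", "cy" (the principal point, pixels), "rvec" (rotation vector, rad) and "tvec" (3), from world to camera coordinates, as OpenCV has them. Camera axes: x right, y down, z forward; pixel columns grow to the right and rows downward; lengths in m; the calibration is good to about 2 mm. A picture is of the moment at which its call begins. camera_params takes no time and is no camera call.
- bot.finish_job(): hands the job in; it is judged then, once.
The state is a dict: "time": time; "q": joint angles; "joint_vel": joint speeds; "joint_torque": joint torques, N m; "tool_pos": TCP position; "tcp_rot": TCP orientation; "wrist_force": force on the tool from outside, world axes, zero at the start; "torque": the same for the moment, N m; "width": opening from 0.0 (shut) to 1.0 (fully open); "grip_force": force on a finger pad.
Only numpy, scipy, OpenCV 4.12 (cv2) and the standard library are available. Lean on these libraries where they do the work, as an engineer would, in place of code of your own. Each camera call takes 0.05 s, during which the arm holds its last target. There are 200 camera calls.

## Working session

There is one attempt and no reset: what is moved stays moved. The work goes in short steps, Python scripts to look and compute and a tool call to move; the robot and the scene stay as the last step left them, time stands still between calls to the robot, and variables do not carry over. Pictures are saved under pics/ and viewed, at most 10 in all, crops included, and the job is handed in when it is done.

Besides the shell and the picture viewer there is one more tool, called after "Call:" as name([rows], argument=value, ...), one row to a line, values as JSON. play_rows: Moves the arm, as the interface text tells. Its arguments: {"type":"object","properties":{"commands":{"type":"array"},"force":{"type":"number"}},"required":["commands"]}

```bash
mkdir -p pics; python3 - <<'E'
from workcell import bot
import cv2
for n in("side","top"):
    cv2.imwrite(f"pics/{n}0.png",bot.read_camera(n)); print(n,bot.camera_params(n))
s=bot.read_state(); print(s)
E
```

```text
side {'fov_y': 53.486619752278024, 'cx': 320.89362391738405, 'cy': 202.69315901361006, 'rvec': array([ 2.26046525, -0.08949646,  0.03034977]), 'tvec': array([-0.5381538 ,  0.09849826,  0.98428407])}
top {'fov_y': 46.23443291426034, 'cx': 315.20952255333833, 'cy': 199.3023836946212, 'rvec': array([ 1.96007932, -2.23040594,  0.26524807]), 'tvec': array([0.0673388 , 0.54441296, 0.84723186])}
{'time': 0.1, 'q': array([ 1.19409292e+00,  2.64701313e-01,  1.60525080e+00,  1.48630341e-05,
        1.27371600e+00, -3.69052504e-02]), 'joint_vel': array([-0.00170515, -0.00118084, -0.00304057,  0.00047113,  0.00021768,
       -0.00170874]), 'joint_torque': array([-1.23089361e-03, -5.16706109e+01, -3.68588161e+01, -3.24983330e-05,
        6.24232154e-03, -3.31716862e-06]), 'tool_pos': array([0.22474794, 0.63582782, 0.25506343]), 'tcp_rot': array([-0.53112162, -3.09592301,  0.00318562]), 'wrist_force': array([ 0.68581395, -0.68623203,  0.33188679]), 'torque': array([-0.03517846, -0.02045678, -0.04471911]), 'grip_force': 0.0, 'width': 0.9981621475794538}
```

View pics/top0.png

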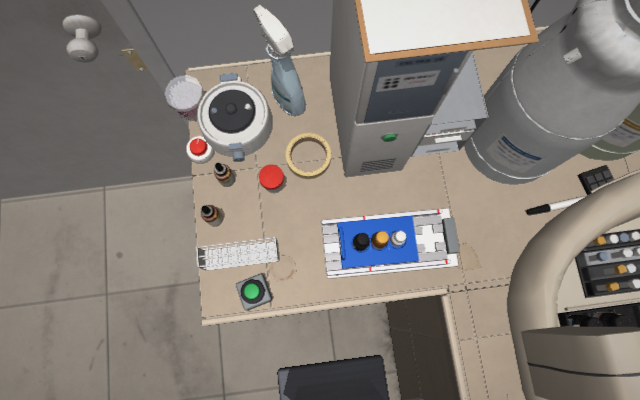

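View pics/side0.png

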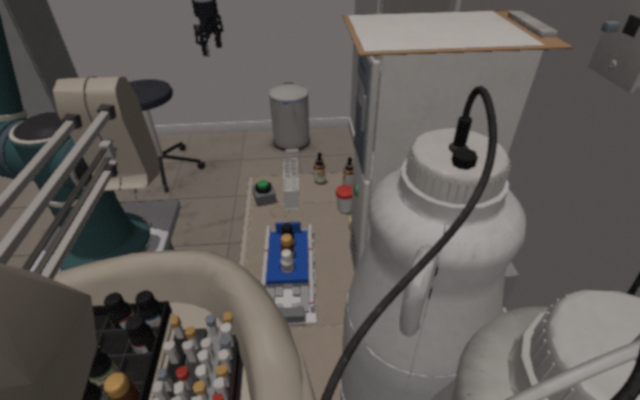

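The top view shows the dock (pixels 325–458, 210–276). The board is at about (378,240), with its push plate on the left end at about 342. The button is at (252,291) and the rack at (238,253). The side view shows the gripper at top left, clear of everything.

```bash
cat > h.py <<'E'
from workcell import bot
import cv2, numpy as np
def cam(n):
    p=bot.camera_params(n); f=200/np.tan(np.radians(p["fov_y"]/2))
    return np.array([[f,0,p["cx"]],[0,f,p["cy"]],[0,0,1]]),p["rvec"],p["tvec"]
def cast(n,uv,z):
    K,r,t=cam(n); R=cv2.Rodrigues(r)[0]; c=-R.T@t
    uv=np.atleast_2d(np.array(uv,float)); d=(np.c_[uv,np.ones(len(uv))]@np.linalg.inv(K).T)@R
    return c+d*((z-c[2])/d[:,2])[:,None]
def proj(n,P):
    K,r,t=cam(n); return cv2.projectPoints(np.atleast_2d(np.array(P,float)),r,t,K,None)[0][:,0]
def blobs(m,amin=3):
    n,_,s,c=cv2.connectedComponentsWithStats(m.astype(np.uint8)); return [(s[i,4],c[i].round(1)) for i in range(1,n) if s[i,4]>=amin]
E
python3 - <<'E'
from h import *
np.set_printoptions(precision=4,suppress=True)
im=cv2.imread("pics/top0.png"); h=cv2.cvtColor(im,cv2.COLOR_BGR2HSV); H,S,V=cv2.split(h)
print("camC",-cv2.Rodrigues(cam("top")[1])[0].T@cam("top")[2])
g=(H>45)&(H<80)&(S>120)&(V>60); g[:270]=0
for a,c in blobs(g): print("green",a,c,cast("top",c,.057))
r=((H<8)|(H>172))&(S>110)&(V>90); r[:200]=0;r[285:]=0; r[:,:320]=0; r[:,465:]=0
for a,c in blobs(r,2): print("red",a,c,cast("top",c,.032))
b=((H>105)&(H<125)&(S>150)); b[:200]=0;b[285:]=0;b[:,:320]=0;b[:,465:]=0
ct=max(cv2.findContours(b.astype(np.uint8),0,2)[0],key=cv2.contourArea)
bx=cv2.boxPoints(cv2.minAreaRect(ct)); print("blue",bx,cast("top",bx,.040))
print("rack",cast("top",[[200,246],[276,238],[278,263],[199,269]],.066))
c=im[200:320,190:470]; cv2.imwrite("pics/c0.png",cv2.resize(c,None,fx=2.85,fy=2.85,interpolation=2))
E
```

```text
camC [0.3333 0.0217 0.9525]
green 199 [251.3 290.7] [[0.3908 0.1383 0.057 ]]
red 6 [437.7 210.2] [[ 0.5026 -0.2453  0.032 ]]
red 6 [363.7 217.2] [[ 0.5076 -0.0957  0.032 ]]
red 6 [445.8 260.8] [[ 0.4008 -0.2418  0.032 ]]
red 6 [369.7 268.2] [[ 0.4057 -0.0918  0.032 ]]
blue [[337.2784 222.3511]
 [413.5243 215.1581]
 [417.8257 260.7523]
 [341.5797 267.9453]] [[ 0.5025 -0.0412  0.04  ]
 [ 0.4974 -0.1935  0.04  ]
 [ 0.4073 -0.1857  0.04  ]
 [ 0.4126 -0.037   0.04  ]]
rack [[0.486  0.226  0.066 ]
 [0.4827 0.0808 0.066 ]
 [0.4349 0.0823 0.066 ]
 [0.4428 0.2309 0.066 ]]
```

View pics/c0.png

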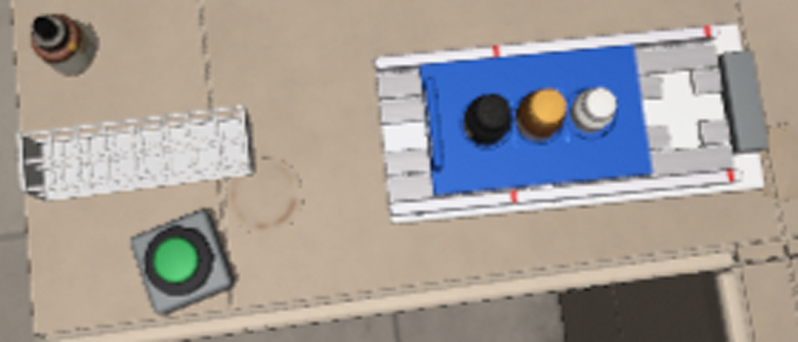

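```bash
cat >> h.py <<'E'
from scipy.spatial.transform import Rotation as Ro
def rel(p,a=None):
    "fractions for TCP at p, pointing down, tool y at world angle a (deg)"
    s=bot.read_state(); R=Ro.from_rotvec(s["tcp_rot"])
    d=R.inv().apply(np.array(p)-s["tool_pos"])/.6
    t=np.zeros(3)
    if a is not None:
        c,n=np.cos(np.radians(a)),np.sin(np.radians(a))
        T=np.array([[n,c,0],[-c,n,0],[0,0,-1]]).copy(); T[:,0]=np.cross(T[:,1],T[:,2])
        t=(R.inv()*Ro.from_matrix(T)).as_rotvec()/np.pi
    print(d.round(4),t.round(4))
E
python3 -c "
from h import *
rel([.459,-.012,.16],-1.9)"
```

```text
[-0.728  -0.8875  0.1602] [-6.000e-04  4.000e-04  4.024e-01]
```

Call:
play_rows([
  [[-0.728,-0.888,0.06,0,0,0.402,1],[-0.728,-0.888,0.06,0,0,0.402,1],[-0.728,-0.888,0.06,0,0,0.402,1],[-0.728,-0.888,0.06,0,0,0.402,1],[-0.728,-0.888,0.06,0,0,0.402,1],[-0.728,-0.888,0.06,0,0,0.402,1],[-0.728,-0.888,0.06,0,0,0.402,1],[-0.728,-0.888,0.06,0,0,0.402,1]],
], force=30)

```text
time: 0.9
tool_pos: [0.3607, 0.2587, 0.235]
tcp_rot: [2.193, 2.249, -0.0]
wrist_force: [1.4, -1.1, 0.4]
width: 0.002
grip_force: 0.0
```

```bash
python3 -c "
from h import *
rel([.459,-.012,.16],-1.9)"
```

```text
[-0.4552  0.1523  0.1251] [-0.      0.0001  0.0187]
```

Call:
play_rows([
  [[-0.455,0.152,0.125,0,0,0.0187,1],[-0.455,0.152,0.125,0,0,0.0187,1],[-0.455,0.152,0.125,0,0,0.0187,1],[-0.455,0.152,0.125,0,0,0.0187,1],[-0.455,0.152,0.125,0,0,0.0187,1],[-0.455,0.152,0.125,0,0,0.0187,1],[-0.455,0.152,0.125,0,0,0.0187,1],[-0.455,0.152,0.125,0,0,0.0187,1]],
])

```text
time: 1.7
tool_pos: [0.4598, -0.0102, 0.1596]
tcp_rot: [-2.254, -2.185, 0.002]
wrist_force: [-0.1, 0.4, -0.7]
width: -0.002
grip_force: 0.0
```

```bash
python3 - <<'E'
from h import *
a=bot.read_camera("top")[150:330,190:470]; b=bot.read_camera("side")[100:340,180:400]
a=cv2.resize(a,(420,270),interpolation=2);b=cv2.resize(b,(370,404),interpolation=2)
o=np.zeros((404,790,3),np.uint8);o[:270,:420]=a;o[:,420:]=b
cv2.imwrite("pics/c1.png",o)
print(proj("side",[.459,-.012,.135]),proj("top",[.459,-.012,.135]),bot.read_state()["tool_pos"])
rel([.459,-.012,.068],-1.9)
E
```

```text
[[285.80690988 192.75959951]] [[326.5722344  238.33429787]] [ 0.45997037 -0.00861943  0.16029378]
[-0.0057 -0.0014  0.1538] [-0.0002 -0.0001  0.0018]
```

View pics/c1.png

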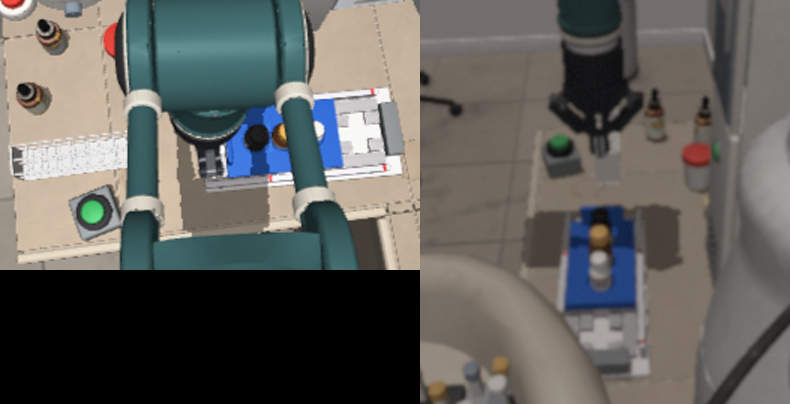

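Fingertips are shut at side pixel about (288,192), matching the prediction. The board hasn't moved. I'll go down behind the plate.

Call:
play_rows([
  [[-0.004,-0.0014,0.04,0,0,0.0018,1],[-0.004,-0.0014,0.1,0,0,0.0018,1],[-0.004,-0.0014,0.14,0,0,0.0018,1],[-0.004,-0.0014,0.154,0,0,0.0018,1],[-0.004,-0.0014,0.154,0,0,0.0018,1],[-0.004,-0.0014,0.154,0,0,0.0018,1]],
])

```text
time: 2.4
tool_pos: [0.4605, -0.011, 0.0692]
tcp_rot: [2.256, 2.185, 0.002]
wrist_force: [0.6, 0.1, 0.2]
width: 0.0
grip_force: 0.0
```

```bash
python3 -c "
from h import *
print(bot.read_state()['tool_pos'],bot.read_state()['wrist_force'])
rel([.4575,-.065,.068],-1.9)"
```

```text
[ 0.46045883 -0.01096268  0.069194  ] [0.57712017 0.1045523  0.18588166]
[-0.0902 -0.0021  0.002 ] [0.0006 0.     0.0004]
```

Call:
play_rows([
  [[-0.008,0,0.001,0,0,0,1],[-0.018,0,0.001,0,0,0,1],[-0.025,0,0.001,0,0,0,1],[-0.031,0,0.001,0,0,0,1],[-0.037,-0.001,0.001,0,0,0,1],[-0.043,-0.001,0.001,0,0,0,1],[-0.049,-0.001,0.001,0,0,0,1],[-0.055,-0.001,0.001,0,0,0,1]],
])

```text
time: 3.2
tool_pos: [0.4587, -0.0441, 0.0683]
tcp_rot: [-2.26, -2.182, -0.005]
wrist_force: [0.8, 6.5, 3.4]
width: 0.001
grip_force: 3.3
```

Call:
play_rows([
  [[-0.006,0,0,0,0,0,1],[-0.012,0,0,0,0,0,1],[-0.018,0,0,0,0,0,1],[-0.024,0,0,0,0,0,1],[-0.03,0,0,0,0,0,1],[-0.035,0,0,0,0,0,1],[-0.038,0,0,0,0,0,1],[-0.038,0,0,0,0,0,1]],
])

```text
time: 4.0
tool_pos: [0.4578, -0.0671, 0.0683]
tcp_rot: [-2.26, -2.182, -0.004]
wrist_force: [0.7, 4.6, 4.0]
width: 0.002
grip_force: 2.6
```

```bash
cat > look.py <<'E'
from h import *
import sys
b=bot.read_camera("side")[100:340,180:400]; a=bot.read_camera("top")[150:330,190:470]
a=cv2.resize(a,(420,270),interpolation=2);b=cv2.resize(b,(370,404),interpolation=2)
o=np.zeros((404,790,3),np.uint8);o[:270,:420]=a;o[:,420:]=b
cv2.imwrite(sys.argv[1],o)
s=bot.read_state(); print(s["tool_pos"],s["wrist_force"],s["time"])
E
python3 look.py pics/c2.png
```

```text
[ 0.45782874 -0.0670995   0.06831014] [-0.12613905  4.24552047  3.43699429] 4.1
```

View pics/c2.png

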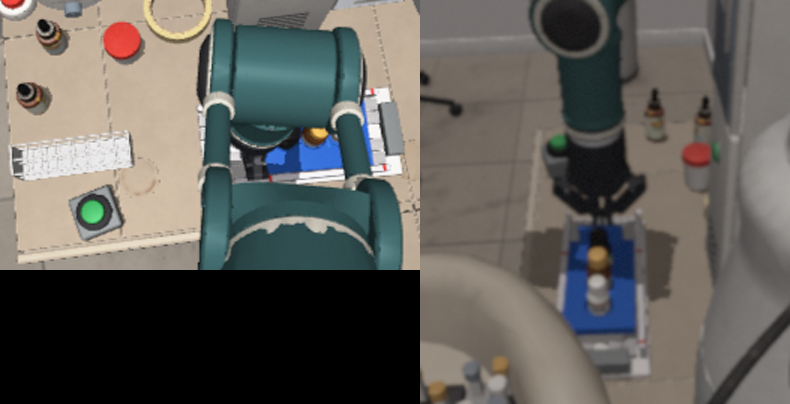

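The board slides cleanly on its rails at about 4–6 N, bottles upright, and needs about 15 mm more. I'll continue slowly.

Call:
play_rows([
  [[-0.004,0,0,0,0,0,1],[-0.008,0,0,0,0,0,1],[-0.011,0,0,0,0,0,1],[-0.014,0,0,0,0,0,1],[-0.017,0,0,0,0,0,1],[-0.019,0,0,0,0,0,1],[-0.021,0,0,0,0,0,1],[-0.021,0,0,0,0,0,1]],
])

```text
time: 4.9
tool_pos: [0.4569, -0.0802, 0.0678]
tcp_rot: [2.259, 2.183, 0.001]
wrist_force: [-0.7, 2.9, 1.4]
width: 0.003
grip_force: 1.1
```

Call:
play_rows([
  [[-0.002,0,0,0,0,0,1],[-0.004,0,0,0,0,0,1],[-0.006,0,0,0,0,0,1],[-0.006,0,0,0,0,0,1]],
])

```text
time: 5.3
tool_pos: [0.4567, -0.0831, 0.0677]
tcp_rot: [-2.259, -2.182, -0.002]
wrist_force: [1.8, 5.0, 3.3]
width: -0.005
grip_force: 2.8
```

Call:
play_rows([
  [[-0.002,0,0,0,0,0,1],[-0.004,0,0,0,0,0,1],[-0.005,0,0,0,0,0,1],[-0.005,0,0,0,0,0,1]],
])

```text
time: 5.7
tool_pos: [0.4566, -0.0852, 0.0678]
tcp_rot: [-2.259, -2.181, -0.004]
wrist_force: [-0.0, 8.9, 4.8]
width: -0.001
grip_force: 4.9
```

```bash
python3 look.py pics/c3.png
```

```text
[ 0.45657323 -0.08525092  0.06775137] [0.09446215 9.5784817  3.55849658] 5.8
```

View pics/c3.png

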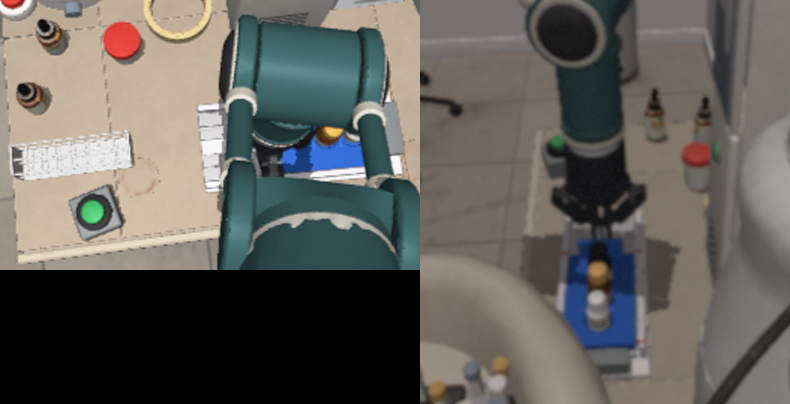

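The force has risen to 9.6 N, so the board is against the notch ends or close to it. I'll back off along the dock, rise and look.

Call:
play_rows([
  [[0.005,0,0,0,0,0,1],[0.02,0,0,0,0,0,1],[0.05,0,0,0,0,0,1],[0.1,0,0,0,0,0,1],[0.1,0,-0.08,0,0,0,1],[0.18,0,-0.15,0,0,0,1],[0.26,0,-0.15,0,0,0,1],[0.32,0,-0.15,0,0,0,1]],
])

```text
time: 6.6
tool_pos: [0.4644, 0.1069, 0.1601]
tcp_rot: [2.257, 2.18, 0.007]
wrist_force: [-0.1, 0.1, 0.1]
width: 0.001
grip_force: 0.0
```

```bash
python3 - <<'E'
from h import *
np.set_printoptions(precision=4,suppress=True)
s=bot.read_camera("side"); t=bot.read_camera("top"); cv2.imwrite("pics/t4.png",t); cv2.imwrite("pics/s4.png",s)
a=cv2.resize(t[195:290,310:470],(480,285),interpolation=2); b=cv2.resize(s[200:340,250:330],(320,560),interpolation=2)
o=np.zeros((560,800,3),np.uint8);o[:285,:480]=a;o[:,480:]=b; cv2.imwrite("pics/c4.png",o)
for n,im in(("top",t),("side",s)):
    H,S,V=cv2.split(cv2.cvtColor(im,cv2.COLOR_BGR2HSV)); b=((H>105)&(H<125)&(S>150)).astype(np.uint8)
    m=np.zeros_like(b); 
    if n=="top": m[195:290,310:470]=1
    else: m[200:340,250:330]=1
    ct=max(cv2.findContours(b*m,0,2)[0],key=cv2.contourArea); bx=cv2.boxPoints(cv2.minAreaRect(ct))
    for z in(.032,.040): 
        P=cast(n,bx,z); print(n,z,P[:,:2].tolist() and P[:,:2].round(4).tolist())
c,d=np.array([.4542,-.1687]),np.array([-.0333,-.9994]); l=np.array([.9994,-.0333])
for z,k in((.032,"home"),(.040,"high")):
    Q=[[*(c+i*.075*d+j*.045*l),z] for i in(-1,1) for j in(-1,1)]
    print(k,"top",proj("top",Q).tolist(),"side",proj("side",Q).round(1).tolist())
print(bot.read_state()["tool_pos"])
E
```

```text
top 0.032 [[0.4995, -0.0981], [0.4943, -0.2518], [0.4051, -0.2428], [0.4104, -0.0927]]
top 0.04 [[0.4981, -0.0971], [0.4929, -0.2494], [0.4044, -0.2405], [0.4097, -0.0917]]
side 0.032 [[0.4034, -0.0694], [0.4986, -0.0746], [0.4933, -0.2508], [0.4119, -0.2463]]
side 0.04 [[0.4044, -0.0774], [0.4985, -0.0825], [0.4932, -0.2566], [0.4128, -0.2521]]
home top [[369.43060899106194, 265.11823642960314], [363.92431761270643, 220.11321129760003], [445.40826719256734, 257.7917974444156], [438.19789600918904, 213.09168830712423]] side [[268.4, 250.5], [307.5, 249.0], [263.9, 304.8], [308.6, 303.0]]
high top [[369.8810319823188, 264.70177646643856], [364.31837185647566, 219.32992261144878], [446.50547399308186, 257.3141573315709], [439.20992954477526, 212.2523009733867]] side [[268.1, 248.0], [307.4, 246.6], [263.5, 302.4], [308.5, 300.6]]
[0.4633 0.1097 0.1585]
```

View pics/c4.png

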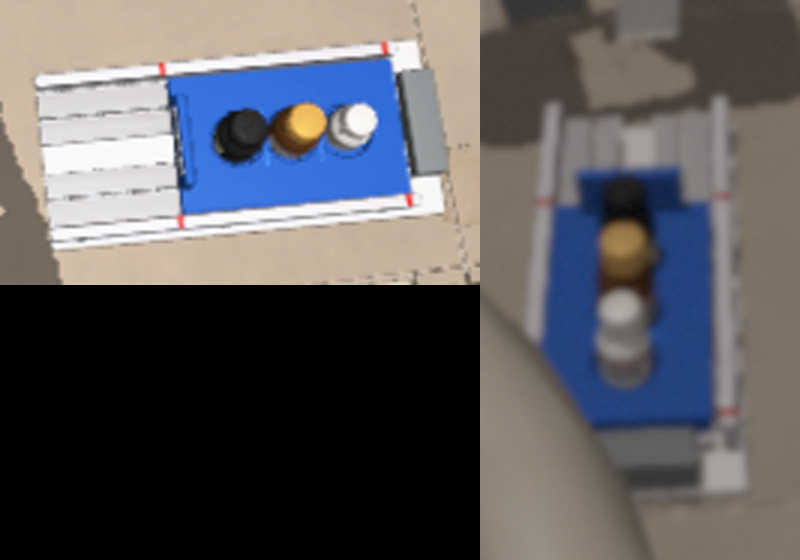

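The board sits between the red marks with all bottles upright. Next I'll check the drop by comparing bottle heights before and after, triangulated from both views.

```bash
python3 - <<'E'
from h import *
np.set_printoptions(precision=4,suppress=True)
def P(n): K,r,t=cam(n); return K@np.c_[cv2.Rodrigues(r)[0],t]
def orange(n,f):
    im=cv2.imread(f); H,S,V=cv2.split(cv2.cvtColor(im,cv2.COLOR_BGR2HSV))
    m=((H>8)&(H<25)&(S>130)&(V>110)); k=np.zeros_like(m)
    if n=="top": k[215:270,330:440]=1
    else: k[220:310,262:310]=1
    return max(blobs(m&k),key=lambda x:x[0])
def plate(f):
    im=cv2.imread(f); H,S,V=cv2.split(cv2.cvtColor(im,cv2.COLOR_BGR2HSV)); b=(H>105)&(H<125)&(S>150)
    b[:200]=0;b[340:]=0;b[:,:250]=0;b[:,330:]=0
    ys,xs=np.nonzero(b); return ys.min(),ys.max()
for i in("0","4"):
    a,b=orange("top",f"pics/top0.png" if i=="0" else "pics/t4.png"),orange("side",f"pics/side0.png" if i=="0" else "pics/s4.png")
    X=cv2.triangulatePoints(P("top"),P("side"),a[1],b[1])[:,0]; print(i,a,b,X[:3]/X[3],plate("pics/side0.png" if i=="0" else "pics/s4.png"))
d=np.array([-.0333,-.9994]); 
for nm,c,zo in(("start",np.array([.4542,-.1687])-.054*d,.018),("home+2.5",np.array([.4542,-.1687])+.0025*d,.010),("high+2.5",np.array([.4542,-.1687])+.0025*d,.018)):
    Q=[[*(c-.075*d),zo+.052],[*(c+.075*d),zo+.022],[*(c+.075*d),zo+.010]]
    print(nm,"side rows plate top, front top edge, front bottom",proj("side",Q)[:,1])
rel([.391,.138,.14])
E
```

```text
0 (np.int32(120), array([381.4, 237.3])) (np.int32(57), array([286.2, 237.6])) [ 0.4553 -0.1147  0.0916] (np.int64(223), np.int64(282))
4 (np.int32(133), array([411.3, 235.7])) (np.int32(68), array([285.6, 260.1])) [ 0.4526 -0.1721  0.0829] (np.int64(243), np.int64(306))
start side rows plate top, front top edge, front bottom [221.7905 280.253  283.8958]
home+2.5 side rows plate top, front top edge, front bottom [241.3018 304.9317 308.5138]
high+2.5 side rows plate top, front top edge, front bottom [238.7734 302.5052 306.1333]
[ 0.0437 -0.1219  0.0306] [0. 0. 0.]
```

The amber cap dropped 8.7 mm, and both the plate edge and the front edge match the home position, so the board is seated. Now the button.

Call:
play_rows([
  [[0.0437,-0.122,0.03,0,0,0,1],[0.0437,-0.122,0.03,0,0,0,1],[0.0437,-0.122,0.03,0,0,0,1],[0.0437,-0.122,0.06,0,0,0,1],[0.0437,-0.122,0.1,0,0,0,1],[0.0437,-0.122,0.118,0,0,0,1],[0.0437,-0.122,0.118,0,0,0,1],[0.0437,-0.122,0.118,0,0,0,1]],
])

```text
time: 7.5
tool_pos: [0.3911, 0.1336, 0.0869]
tcp_rot: [2.259, 2.183, -0.0]
wrist_force: [0.0, -0.1, 0.5]
width: 0.003
grip_force: 0.0
```

```bash
python3 -c "
from h import *
print(bot.read_state()['tool_pos'])
b=bot.read_camera('side')[150:230,220:320]; cv2.imwrite('pics/c5.png',cv2.resize(b,None,fx=5,fy=5,interpolation=2))
rel([.391,.138,.075])"
```

```text
[0.39106351 0.13362339 0.0868808 ]
[ 0.0069 -0.0011  0.0206] [0. 0. 0.]
```

View pics/c5.png

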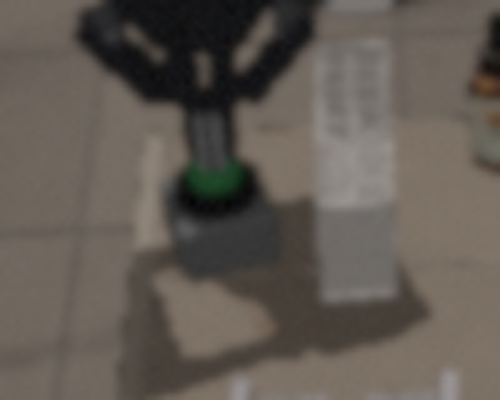

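The shut fingertips are right above the green disc, clear of the rack. Pressing down slowly.

Call:
play_rows([
  [[0.006,-0.001,0,0,0,0,1],[0.006,-0.001,0.004,0,0,0,1],[0.006,-0.001,0.008,0,0,0,1],[0.006,-0.001,0.011,0,0,0,1],[0.006,-0.001,0.014,0,0,0,1],[0.006,-0.001,0.017,0,0,0,1],[0.006,-0.001,0.017,0,0,0,1]],
])

```text
time: 8.25
tool_pos: [0.3905, 0.1378, 0.0766]
tcp_rot: [2.258, 2.184, 0.001]
wrist_force: [1.0, 1.5, 3.0]
width: 0.001
grip_force: 1.8
```

Call:
play_rows([
  [[0,0,0.001,0,0,0,1],[0,0,0.002,0,0,0,1],[0,0,0.002,0,0,0,1]],
])

```text
time: 8.55
tool_pos: [0.3905, 0.1377, 0.076]
tcp_rot: [2.258, 2.184, 0.001]
wrist_force: [-1.4, 1.2, 8.0]
width: -0.004
grip_force: 4.0
```

Call:
play_rows([
  [[0,0,0.001,0,0,0,1],[0,0,0.0015,0,0,0,1],[0,0,0.0015,0,0,0,1]],
])

```text
time: 8.85
tool_pos: [0.3906, 0.1378, 0.0758]
tcp_rot: [2.258, 2.184, 0.001]
wrist_force: [-3.3, -0.7, 15.6]
width: 0.002
grip_force: 7.5
```

Call:
play_rows([
  [[0,0,-0.006,0,0,0,1],[0,0,-0.02,0,0,0,1],[0,0,-0.06,0,0,0,1],[0,0,-0.12,0,0,0,1],[0,0,-0.18,0,0,0,1],[0,0,-0.2,0,0,0,1],[0,0,-0.2,0,0,0,1]],
])

```text
time: 9.55
tool_pos: [0.3912, 0.1378, 0.1962]
tcp_rot: [2.257, 2.183, 0.005]
wrist_force: [-1.1, 0.2, 0.2]
width: -0.003
grip_force: 0.0
```

```bash
python3 look.py pics/c6.png
```

```text
[0.38909452 0.1372001  0.19307193] [ 0.45447774 -0.3542269  -0.43264282] 9.65
```

View pics/c6.png

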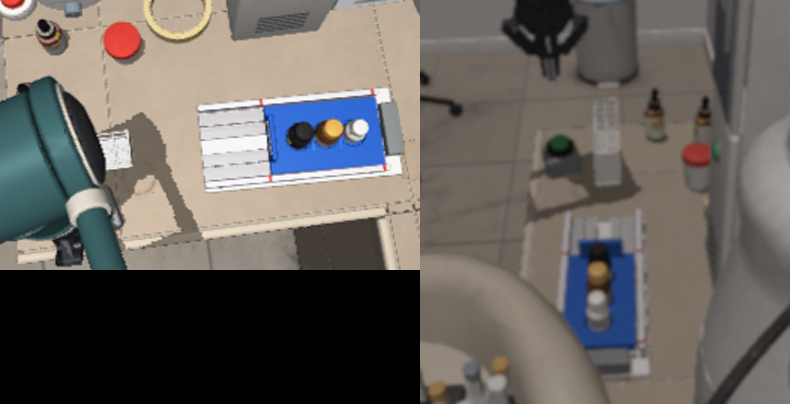

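The board is home with its bottles standing, the button is up again, and the arm is clear of everything.

```bash
python3 -c "
from workcell import bot
print(bot.finish_job())"
```

```text
the job is handed in; nothing more can be done
None
```

The job is handed in at about 10 s of the 45 s: the board dropped into its notches with all three bottles standing, the green button was pressed until it stopped (15.6 N) and came back up, and the arm is clear.

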